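# Roll down the cap strip on a tube rack

### The job

The orange cap strip is standing proud of the tubes in the white rack. Take the hand roller off its mat and roll it along the strip with firm pressure until all eight caps are fully seated, pressing with the roller only and keeping the robot itself off the rack and caps. Then stand the roller on its wheels in the middle of its mat again, let go, and leave the timer, the wash bottle and the beaker where they are.

Things in the scene. Friction and masses are not known exactly. Their poses are not given: they have to be found in the camera images.
- tube_rack: White plastic rack, 244 mm long along its y axis, 82 mm wide at the foot, 60 mm tall to its deck, screwed to the bench so it does not move; origin at the centre of its underside, z up. Eight tubes stand in a row along y; the strip of eight linked orange caps runs over them along the middle of the deck (x = 0). Cap centres at y = -87.5, -62.5, ... +87.5 mm; a cap is 26 mm along x, 23.5 along y.
- strip_centre (a point): Middle of the cap strip, at the height of its top when fully seated (4 mm above the deck, 64 mm above the bench); axes as the rack's: y along the strip. Cap tops start about 6 mm higher (70 mm above the bench). Each cap slides straight down against about 3 N of friction, stays where it is left and stops at its seated height.
- roller_grip (a point): Hand roller on two wheels, 98 mm tall, about 0.32 kg. This point: middle of its blue upright grip, 75 mm above the wheels' underside; z up; it rolls along its own y. Grip 28 mm (x) by 30 mm (y) by 46 mm tall, on the middle of an aluminium plate (60 mm x, 96 mm y) whose top is 22 mm below this point (53 mm above the wheels' underside): fingertips can bear on the plate to press down.
- wheel_a (a joint): Turn of the roller's wheel on its +y side, rad, 0 at the start, either sign; 1 rad is 20 mm of rolling. Both wheels: black rubber, 40 mm diameter, 46 mm wide, turning freely, axles 52 mm apart (y = +26 and -26 mm) one behind the other.
- wheel_b (a joint): Turn of the roller's wheel on its -y side, rad, 0 at the start, either sign.
- park_mat: Grey parking mat, 120 mm along its x, 140 mm along its y, 3 mm thick, fixed to the bench left or right of the rack; origin at the centre of its underside. The roller starts near its middle.
- bench_timer: White digital timer with three buttons, 72 x 66 x 21 mm, on the other side of the rack from the mat; origin at the centre of its underside. A bystander.
- wash_bottle: White squeeze bottle with a blue cap and bent spout, 65 mm body, 209 mm tall, at the right rear; origin under its body. A bystander.
- beaker: Plastic beaker, 69 mm wide, 83 mm tall, at the right; origin at the centre of its underside. A bystander.
- cap_1 (a joint): How far cap 1 of 8 is pressed down (m), counted from the rack's -y end: 0 standing proud, 0.006 fully seated.
- cap_2 (a joint): How far cap 2 of 8 is pressed down (m), counted from the rack's -y end: 0 standing proud, 0.006 fully seated.
- cap_3 (a joint): How far cap 3 of 8 is pressed down (m), counted from the rack's -y end: 0 standing proud, 0.006 fully seated.
- cap_4 (a joint): How far cap 4 of 8 is pressed down (m), counted from the rack's -y end: 0 standing proud, 0.006 fully seated.
- cap_5 (a joint): How far cap 5 of 8 is pressed down (m), counted from the rack's -y end: 0 standing proud, 0.006 fully seated.
- cap_6 (a joint): How far cap 6 of 8 is pressed down (m), counted from the rack's -y end: 0 standing proud, 0.006 fully seated.
- cap_7 (a joint): How far cap 7 of 8 is pressed down (m), counted from the rack's -y end: 0 standing proud, 0.006 fully seated.
- cap_8 (a joint): How far cap 8 of 8 is pressed down (m), counted from the rack's -y end: 0 standing proud, 0.006 fully seated.
Not all that is in view belongs to the job. What is shaped like the part that bears roller_grip but red is not meant.

How it is judged (in metres and radians):
On the way, in this order (a step that is already met when the one before it is completed fails the run):
1. the roller is lifted clear off its mat (by more than 30 mm) (height (world z) of roller_grip above 0.108 m), for 0.1 s.
2. the roller rolls on the strip: over it, wheels down on it, a wheel turned by more than 1.2 rad either way (x of roller_grip in the frame of strip_centre between -0.03 and 0.03 m and y of roller_grip in the frame of strip_centre between -0.15 and 0.15 m and z of roller_grip in the frame of strip_centre below 0.086 m and ((value of joint wheel_a above 1.2 rad or value of joint wheel_a below -1.2 rad) or (value of joint wheel_b above 1.2 rad or value of joint wheel_b below -1.2 rad))), for 0.05 s.
3. all eight caps are pressed down by more than 4 mm of their 6 mm (value of joint each of cap_1, cap_2, cap_3, cap_4, cap_5, cap_6, cap_7, cap_8 above 0.004 m), for 0.2 s.
At the end, for the whole second after the job is handed in: All eight caps are pressed down by more than 4 mm of their 6 mm, and the roller stands upright on its wheels (within 0.12 rad) on the mat, its grip within 35 mm of the mat's middle (all of step 3 and horizontal distance between roller_grip and park_mat below 0.035 m and height (world z) of roller_grip between 0.073 and 0.083 m and angle between roller_grip's own z axis and vertical below 0.12 rad); the robot touches nothing.
It fails at once if the robot itself touches the rack or the caps (more than 2 N) (contact force between any of the fingers, the arm and tube_rack above 2 N).
It fails at once if the timer, wash bottle or beaker is moved by more than 30 mm (distance of any of bench_timer, wash_bottle, beaker from where it was at the start of the episode above 0.03 m).
It fails at once if the wash bottle or the beaker is tipped by more than 0.5 rad (angle between any of wash_bottle, beaker's own z axis and vertical above 0.5 rad).
It also fails if it takes over 54 s, if anything falls off the work surface, if the arm or the gripper's body presses on something with over 40 N, if the wrist force passes 120 N, or if a joint passes its speed limit or range.

### The arm

A 6-joint arm with a two-finger parallel gripper is mounted at the origin on a cart in front of the work surface, level with it; the furniture and walls round the work are solid. World frame = base frame: x ahead of the robot, y to its left, z up, the work surface at z = 0. Lengths are in mm, angles in rad, forces in N, time in s.
With the tool pointing down it reaches from about 350 to 975 mm from the base axis. Payload 7.1 kg.
Tool frame: the origin (TCP) lies on the front face of the gripper's body, between the roots of the fingers; the fingertips stand 80 mm ahead of it and the grasp point (between the pads) lies 61 mm ahead of it (env.tips_ahead is the distance from the TCP to the fingertips, in mm); z points along the fingers, y is the direction in which the jaws open and shut (so a half turn about z gives the same grasp; the last joint's range is limited). The gripper opens to 88 mm and grips with 3 to 60 N. Pads are 20 mm wide; open, the fingers measure 115 mm over their backs; the gripper's body (75 mm by 178 mm) begins 61 mm behind the grasp point.
Start: joints at [1.214, 0.423, 1.63, -0, 1.089, -0.019], TCP at [207.101, 589.673, 302.675] pointing down, gripper open.
Joint ranges: [-3, 3], [-0.9, 2.11], [0.09, 2.58], [-1.31, 4.45], [0.11, 2.69], [-2.54, 2.54]. Speed limits (rad/s): [2.39, 2.39, 3.01, 3.14, 3.14, 3.14].

### API

Orientations are given as a unit quaternion [x, y, z, w].
In Python, from station import env, set_gripper, viewer, workorder gives the robot as it stands. Calls block until the motion is done:
- env.reach(position, orientation): joint-space move of the TCP to a pose.
- env.move_l(position, rot=None, rate=150, f_stop=None): straight line of the TCP; rot=None keeps the orientation; rate is the mean speed in mm/s. With f_stop (N) it stops when the force on the tool has changed by that much, and returns True; else False.
- env.move_joints(angles): joint-space move.
- set_gripper(opening): finger opening in mm; the grip force is fixed at half the most; returns when the fingers have stopped.
- env.hold(seconds).
- env.ik(position, orientation): joint angles nearest the present ones, or None.
- env.read_state(): the state.
- viewer.camera(name): name is "scene" or "side" or "wrist"; returns the picture (420x560x3 uint8, blue, green, red); there is no depth.
- viewer.camera_params(name): a dict with "fx", "fy", "cx", "cy" (pixels), "pose" (4x4, takes a point from camera to world coordinates); the wrist camera has in their place "tool_from_camera" (4x4, takes a point from camera to tool coordinates, whose origin is the TCP and whose axes are the flange's). Camera axes: x right, y up, looking along -z (the intrinsics and any distortion apply to the point x, -y, -z); pixel columns grow to the right and rows downward; lengths in mm; the calibration is good to about 2 mm. A picture is of the moment at which its call begins: read the wrist's pose just before it. camera_params takes no time and is no camera call.
A pose or a line that the arm cannot do raises env.IKError and nothing moves.
- workorder.sign_off(): hands the job in, once; it reports no verdict.
The state is a dict: "time_s": time; "qpos": joint angles; "dq": joint speeds; "tau": joint torques, N m; "tool_pos": TCP position; "orientation": TCP orientation; "force": force on the tool from outside, world axes, zero at the start; "wrist_torque": the same for the moment, N m; "width": finger opening in mm.
Only numpy, scipy, OpenCV 4.12 (cv2) and the standard library are available. Lean on these libraries where they do the work, as an engineer would, in place of code of your own. Each camera call takes 0.05 s, during which the arm holds its last target. There are 200 camera calls.

## Working session

There is one attempt and no reset: what is moved stays moved. The work goes in short steps, each a Python script; the robot and the scene stay as the last script left them, time stands still between calls to the robot, and variables do not carry over. Pictures are saved under pics/ and viewed, about 8 in all and at most 12, crops included, and the job is handed in when it is done.

```bash
ls; mkdir -p pics
python3 - <<'E'
from station import env, set_gripper, viewer, workorder
import cv2, numpy as np
np.set_printoptions(precision=4,suppress=True)
for n in ("scene","side","wrist"):
    cv2.imwrite(f"pics/{n}0.png",viewer.camera(n)); print(n,viewer.camera_params(n))
print(env.read_state())
E
```

```text
pics
scene {'fx': 454.3095455956859, 'fy': 454.3095455956859, 'cx': 277.51167738421793, 'cy': 210.34307785156773, 'pose': array([[   0.4491,    0.4247,   -0.7861, -432.9458],
       [  -0.8934,    0.1985,   -0.4031, -578.163 ],
       [  -0.0151,    0.8833,    0.4685,  643.6423],
       [   0.    ,    0.    ,    0.    ,    1.    ]])}
side {'fx': 481.2572947963599, 'fy': 481.2572947963599, 'cx': 272.95079098577816, 'cy': 205.20861458016194, 'pose': array([[    0.9744,     0.1263,    -0.186 ,   233.65  ],
       [   -0.2235,     0.4563,    -0.8613, -1427.5339],
       [   -0.0239,     0.8808,     0.4729,   809.4647],
       [    0.    ,     0.    ,     0.    ,     1.    ]])}
wrist {'fx': 301.7977375555905, 'fy': 301.7977375555905, 'cx': 282.59367283871126, 'cy': 208.67120099469696, 'tool_from_camera': array([[  0.0002,   0.9541,   0.2994,  81.6714],
       [  1.    ,  -0.    ,  -0.0005,   0.1311],
       [ -0.0004,   0.2994,  -0.9541, -80.7458],
       [  0.    ,   0.    ,   0.    ,   1.    ]])}
{'time_s': 0.15, 'qpos': array([ 1.214 ,  0.4237,  1.6305,  0.    ,  1.0886, -0.019 ]), 'dq': array([ 0.0013, -0.0013, -0.003 ,  0.0002,  0.0001, -0.0007]), 'tau': array([  0.0004, -54.4981, -27.3925,   0.0644,   0.0204,  -0.0001]), 'tool_pos': array([206.9889, 589.4054, 302.0998]), 'orientation': array([ 0.1681,  0.9858, -0.0005, -0.0001]), 'force': array([ 0.0446,  0.2792, -0.269 ]), 'wrist_torque': array([ 0.0161,  0.0293, -0.0005]), 'width': 88.05583771554092}
```

View pics/scene0.png

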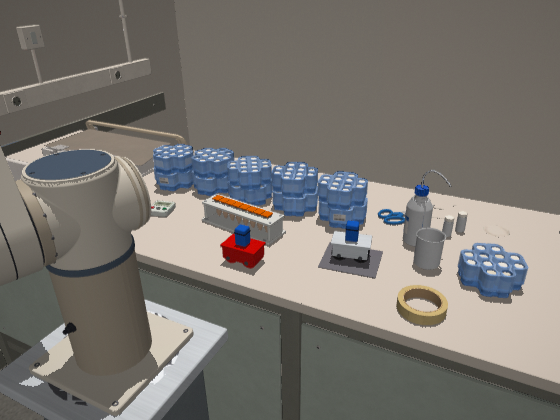

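View pics/side0.png

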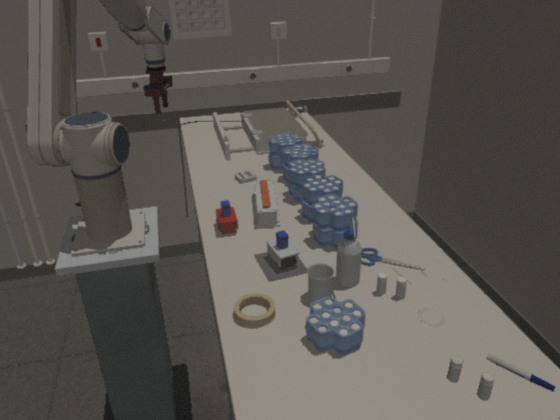

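The scene shows the roller with aluminium body and blue grip on the grey mat at scene (352,231) / side (282,240). The red decoy with a blue grip is at scene (242,237) / side (227,212). Other blue items that could be confused are the bottle cap (422,190) and the scissors (392,216). The strip is at scene (242,206) / side (265,193). I choose the one on the grey mat.

```bash
cat > h.py <<'E'
from station import env, set_gripper, viewer, workorder
import cv2, numpy as np
from scipy.spatial.transform import Rotation as R
np.set_printoptions(precision=3,suppress=True)
def down(yaw): # tool x axis at world angle yaw, z down
    return (R.from_euler('z',yaw)*R.from_euler('x',np.pi)).as_quat()
def wpose(st,p):
    T=np.eye(4);T[:3,:3]=R.from_quat(st["orientation"]).as_matrix();T[:3,3]=st["tool_pos"]
    return T@p["tool_from_camera"]
def ray(p,pose,uv):
    d=np.array([(uv[0]-p["cx"])/p["fx"],-(uv[1]-p["cy"])/p["fy"],-1.])
    return pose[:3,3],pose[:3,:3]@d
def onz(r,z): c,d=r; return c+d*(z-c[2])/d[2]
def meet(rs):
    A=np.zeros((3,3));b=np.zeros(3)
    for c,d in rs:
        d=d/np.linalg.norm(d);P=np.eye(3)-np.outer(d,d);A+=P;b+=P@c
    x=np.linalg.solve(A,b)
    res=[np.linalg.norm(np.cross(x-c,d/np.linalg.norm(d))) for c,d in rs]
    return x,max(res)
def snap(name):
    st=env.read_state();im=viewer.camera("wrist");p=viewer.camera_params("wrist")
    pose=wpose(st,p);cv2.imwrite(f"pics/{name}.png",im)
    np.savez(f"pics/{name}.npz",pose=pose);return im,p,pose
E
python3 - <<'E'
from h import *
ps=viewer.camera_params("scene");pd=viewer.camera_params("side")
for n,a,b in [("grip",(352,231),(282,240)),("red",(242,237),(227,212)),("strip",(242,206),(265,193)),("strip far",(214,197),(264,182)),("strip near",(271,215),(267,206)),("bottlecap",(422,190),(350,232)),("beaker",(429,232),(321,268)),("timer",(162,208),(246,177))]:
    x,r=meet([ray(ps,ps["pose"],a),ray(pd,pd["pose"],b)]);print(n,x,r)
E
```

```text
grip [ 499.895 -303.222   76.552] 0.27427357584411677
red [376.386 -64.668  61.564] 3.1497615956183354
strip [519.636  20.993  65.162] 0.4351818003686674
strip far [538.722 126.316  59.371] 2.5091406688024858
strip near [505.235 -77.107  66.981] 0.926432478795727
bottlecap [ 650.459 -430.824  151.021] 3.1575607049547614
beaker [ 559.841 -473.771   85.814] 1.298302444840196
timer [499.274 294.769   6.888] 0.4413884999232545
```

Run:
```python
from h import *
for n,x,y in [("k1",530,70),("k2",530,-20),("r1",515,-250),("r2",515,-350)]:
    env.reach([x,y,300],down(0)); env.hold(0.3); snap(n); s=env.read_state(); print(n,s["tool_pos"],s["qpos"],s["time_s"])
a=np.hstack([cv2.imread("pics/k1.png")[:,:],cv2.imread("pics/k2.png")]);b=np.hstack([cv2.imread("pics/r1.png"),cv2.imread("pics/r2.png")])
cv2.imwrite("pics/all.png",cv2.resize(np.vstack([a,b]),(800,600),interpolation=cv2.INTER_AREA))
```

```text
k1 [529.994  70.271 299.994] [0.11  0.294 1.832 0.    1.015 1.68 ] 2.6917
k2 [530.034 -19.212 299.986] [-0.059  0.288  1.841  0.     1.012  1.511] 3.4917
r1 [ 515.31  -249.135  300.09 ] [-0.471  0.349  1.751  0.     1.041  1.098] 4.7583
r2 [ 515.214 -349.19   300.187] [-0.615  0.422  1.638  0.     1.082  0.955] 5.5917
```

View pics/all.png

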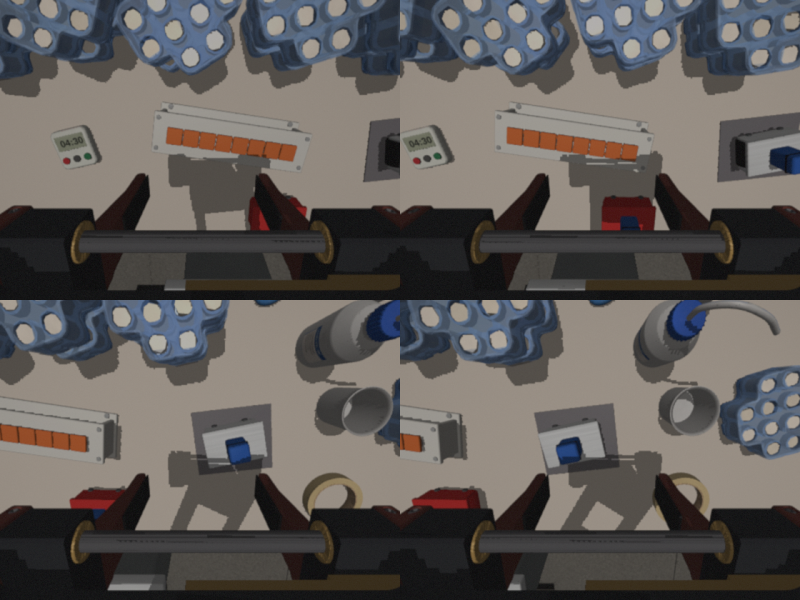

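The wrist views show the rack and orange strip (k1: strip about (232,145) in the mosaic), the timer, and the roller on its mat (r1: (235,445), r2: (570,447)). The red decoy lies below the rack. Next I take contours and triangulate.

```bash
cat > m.py <<'E'
from h import *
def rect(mask):
    cs,_=cv2.findContours(mask,cv2.RETR_EXTERNAL,cv2.CHAIN_APPROX_NONE)
    c=max(cs,key=cv2.contourArea)
    h=cv2.convexHull(c);e=2.
    while True:
        q=cv2.approxPolyDP(h,e,True)
        if len(q)<=4: break
        e+=.5
    return q[:,0].astype(float),c
def sort4(q): # clockwise from top-left
    c=q.mean(0);a=np.arctan2(q[:,1]-c[1],q[:,0]-c[0]);return q[np.argsort(a)]
p=viewer.camera_params("wrist");out=[]
D={}
for n in ("k1","k2","r1","r2"):
    im=cv2.imread(f"pics/{n}.png");hsv=cv2.cvtColor(im,cv2.COLOR_BGR2HSV);pose=np.load(f"pics/{n}.npz")["pose"]
    roi=np.zeros(im.shape[:2],np.uint8);roi[:280]=255;vis=im.copy();its={}
    if n[0]=="k":
        o=cv2.inRange(hsv,(4,150,90),(20,255,255))&roi;its["strip"]=cv2.morphologyEx(o,cv2.MORPH_CLOSE,np.ones((7,7)))
    else:
        roi[:]=0;roi[130:260,(250 if n=="r1" else 180):(400 if n=="r1" else 320)]=255
        b=cv2.inRange(hsv,(105,130,40),(125,255,255))&roi
        t=np.median(hsv[b>0][:,2]);its["blue"]=b
        w=cv2.inRange(hsv,(0,0,120),(180,50,255))&roi
        its["plate"]=cv2.morphologyEx(w,cv2.MORPH_OPEN,np.ones((3,3)))
        print(n,"blue V pct",np.percentile(hsv[b>0][:,2],[5,25,50,75,95]))
    for k,m in its.items():
        q,c=rect(m);q=sort4(q);D[n,k]=[ray(p,pose,u) for u in q];print(n,k,q.tolist(),cv2.contourArea(c))
        for u in q: cv2.circle(vis,(int(u[0]),int(u[1])),1,(0,255,0),-1)
        cv2.drawContours(vis,[c],-1,(255,0,255),1) if k!="strip" else 0
    out.append(cv2.resize(vis[120:270,180:400] if n[0]=="r" else vis[100:250,200-100*(n=="k2")+0:420],(400,300),interpolation=cv2.INTER_CUBIC))
cv2.imwrite("pics/crops.png",np.vstack([np.hstack(out[:2]),np.hstack(out[2:])]))
for k,a,b in [("strip","k1","k2"),("plate","r1","r2"),("blue","r1","r2")]:
    if len(D[a,k])==len(D[b,k])==4:
        P=[meet([i,j]) for i,j in zip(D[a,k],D[b,k])]
        X=np.array([q[0] for q in P]);print(k);print(np.c_[X,[q[1] for q in P]],X.mean(0));print("edges",[round(float(np.linalg.norm(X[i]-X[i-1])),1) for i in range(4)])
E
python3 m.py
```

```text
k1 strip [[233.0, 196.0], [235.0, 179.0], [414.0, 208.0], [409.0, 224.0]] 3704.0
k2 strip [[152.0, 200.0], [150.0, 180.0], [330.0, 204.0], [330.0, 219.0]] 3697.5
r1 blue V pct [ 57.1  68.  109.  123.  127. ]
r1 blue [[317.0, 198.0], [339.0, 193.0], [350.0, 223.0], [325.0, 229.0]] 907.0
r1 plate [[250.0, 130.0], [399.0, 130.0], [399.0, 259.0], [250.0, 210.0]] 6308.0
r2 blue V pct [ 49.  66.  86. 123. 126.]
r2 blue [[220.0, 204.0], [248.0, 193.0], [251.0, 222.0], [226.0, 229.0]] 936.0
r2 plate [[180.0, 130.0], [319.0, 130.0], [319.0, 216.0], [180.0, 255.0]] 8025.5
strip
[[525.25  124.784  60.145   2.27 ]
 [547.76  120.377  68.624   0.587]
 [520.45  -69.474  73.778   2.126]
 [497.938 -72.588  59.852   2.824]] [522.849  25.775  65.6  ]
edges [199.3, 24.5, 191.9, 26.7]
plate
[[ 576.975 -202.3    -64.326    0.162]
 [ 579.997 -394.507   -8.881    0.184]
 [ 484.952 -373.168  110.558   23.509]
 [ 485.505 -231.298   99.793   27.144]] [ 531.857 -300.318   34.286]
edges [190.1, 200.1, 154.1, 142.3]
blue
[[ 513.611 -284.583   82.691    3.256]
 [ 516.058 -311.051   59.074    0.173]
 [ 494.318 -317.203   94.016    0.333]
 [ 488.003 -291.956   95.979    0.169]] [ 502.997 -301.198   82.94 ]
edges [29.8, 35.6, 41.6, 26.1]
```

View pics/crops.png

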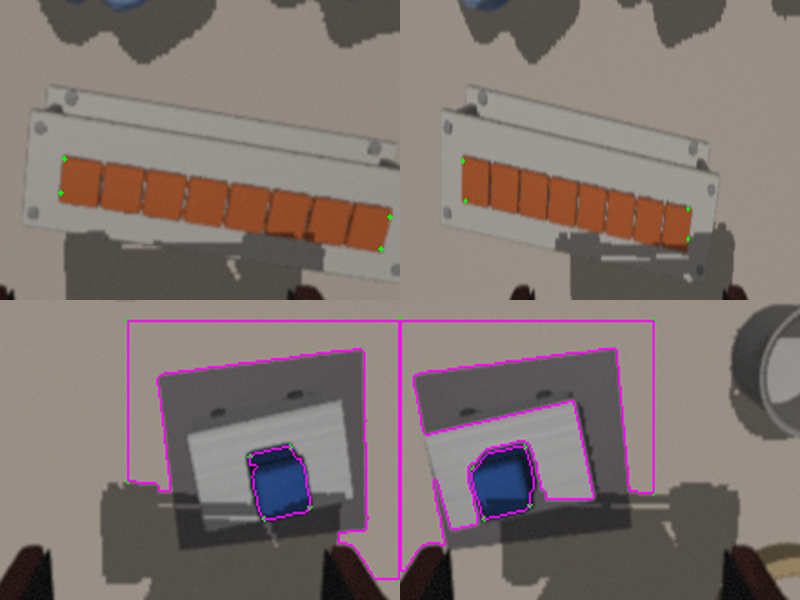

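The crops show the caps, deck, plate and mat corners clearly. The automatic plate mask bled into the bench, so I use the corners read off the crop, cross-checked between views.

```bash
cat > m2.py <<'E'
from h import *
p=viewer.camera_params("wrist")
P={n:np.load(f"pics/{n}.npz")["pose"] for n in("k1","k2","r1","r2")}
def rep(k,a,qa,b,qb,z):
    X=np.array([meet([ray(p,P[a],u),ray(p,P[b],v)])[0] for u,v in zip(qa,qb)])
    print(k,"meet z",X[:,2],"mean",X.mean(0))
    for n,q in((a,qa),(b,qb)):
        Y=np.array([onz(ray(p,P[n],u),z)[:2] for u in q])
        long=[(Y[0]-Y[1]),(Y[3]-Y[2])] if len(Y)==4 else []
        print("  ",n,"c",Y.mean(0),"edges",[round(float(np.linalg.norm(Y[i]-Y[i-1])),1) for i in range(len(Y))],"yaw",[round(float(np.degrees(np.arctan2(-d[0],d[1]))),1) for d in long])
rep("plate","r1",[(284,188),(368.1,170.5),(373.6,218.5),(292.2,235)],"r2",[(193.75,186.5),(276.3,170.5),(287.3,219),(207.5,235)],56)
rep("mat","r1",[(266.9,157.5),(380.2,144.5),(381.3,235.5),(278.5,244)],"r2",[(187.7,158),(298.8,144.5),(306.5,233.5),(205.3,243.5)],3)
def mask(n,lo,hi,roi):
    im=cv2.cvtColor(cv2.imread(f"pics/{n}.png"),cv2.COLOR_BGR2HSV);m=cv2.inRange(im,lo,hi);z=np.zeros_like(m);x0,x1,y0,y1=roi;z[y0:y1,x0:x1]=m[y0:y1,x0:x1];return z
def box(m):
    c=cv2.boxPoints(cv2.minAreaRect(cv2.findNonZero(m))).astype(float);m0=c.mean(0);c=c[np.argsort(np.arctan2(c[:,1]-m0[1],c[:,0]-m0[0]))];return c
rep("grip top","r1",box(mask("r1",(105,130,95),(125,255,255),(300,360,180,240))),"r2",box(mask("r2",(105,130,95),(125,255,255),(205,265,180,240))),101)
# caps: per-cap centres via bright orange components
C={}
for n in("k1","k2"):
    m=mask(n,(4,150,60),(20,255,255),(100,440,150,250)); y=box(m); C[n]=y
rep("strip","k1",C["k1"],"k2",C["k2"],70)
rep("deck","k1",[(215,155),(425,190),(0,0),(211,213)][:2],"k2",[(136,155),(355.2,187)],60)
q=[(136,155),(355.2,187),(343,238),(132.8,207.5)];rep("deck2","k2",q,"k2",q,60)
E
python3 m2.py
```

```text
plate meet z [54.54  54.504 50.528 50.029] mean [ 501.809 -301.96    52.4  ]
   r1 c [ 503.099 -301.344] edges [56.7, 93.3, 56.2, 94.7] yaw [12.2, 12.5]
   r2 c [ 503.014 -302.467] edges [58.6, 92.9, 57.1, 94.5] yaw [11.1, 12.1]
mat meet z [-2.043  3.202  6.115  1.711] mean [ 496.101 -305.688    2.246]
   r1 c [ 495.899 -306.078] edges [118.0, 140.5, 121.4, 139.3] yaw [6.6, 5.3]
   r2 c [ 496.289 -306.241] edges [116.6, 139.2, 118.4, 138.2] yaw [6.9, 6.2]
grip top meet z [ 94.203  93.585 102.849 103.684] mean [ 506.16 -300.67   98.58]
   r1 c [ 505.838 -300.281] edges [21.9, 27.1, 21.8, 27.7] yaw [13.3, 13.6]
   r2 c [ 507.734 -301.171] edges [18.1, 27.1, 18.0, 27.6] yaw [11.2, 11.4]
strip meet z [73.937 67.254 65.403 72.293] mean [523.492  25.12   69.722]
   k1 c [523.403  25.443] edges [197.9, 24.2, 193.4, 25.1] yaw [79.3, 89.5]
   k2 c [523.558  25.371] edges [198.3, 24.5, 193.9, 25.0] yaw [74.8, 85.0]
deck meet z [36.539  4.829] mean [546.073  17.514  20.684]
   k1 c [553.415  28.213] edges [230.0, 230.0] yaw []
   k2 c [555.045  18.665] edges [236.3, 236.3] yaw []
deck2 meet z [ 366.411  400.947 2084.773  425.213] mean [797.924  70.247 819.336]
   k2 c [525.532  24.038] edges [59.2, 236.3, 60.8, 238.9] yaw [-8.3, -8.7]
   k2 c [525.532  24.038] edges [59.2, 236.3, 60.8, 238.9] yaw [-8.3, -8.7]
```

Run:
```python
from h import *
p=viewer.camera_params("wrist")
for n in("k1","k2"):
    im=cv2.cvtColor(cv2.imread(f"pics/{n}.png"),cv2.COLOR_BGR2HSV);m=cv2.inRange(im,(4,150,60),(20,255,255));m[:150]=0;m[250:]=0
    n_,l,s,c=cv2.connectedComponentsWithStats(cv2.morphologyEx(m,cv2.MORPH_CLOSE,np.ones((7,7))));i=1+np.argmax(s[1:,4])
    v,u=np.nonzero(l==i);pose=np.load(f"pics/{n}.npz")["pose"]
    X=np.array([onz(ray(p,pose,q),70)[:2] for q in zip(u,v)]);print(n,len(X),cv2.minAreaRect(X.astype(np.float32)),X.mean(0))
y=np.radians(12)
env.reach([503.5,-301.7,225],down(y)); env.move_l([503.5,-301.7,150],rate=120)
print(env.move_l([503.5,-301.7,132],rate=20,f_stop=5)); s=env.read_state();print(s["tool_pos"],s["force"],s["time_s"])
z=s["tool_pos"][2]+0.7
env.move_l([503.5,-301.7,z],rate=20); set_gripper(20); s=env.read_state();print(s["tool_pos"],s["force"],s["wrist_torque"],s["width"])
env.move_l([503.5,-301.7,z+80],rate=120); env.hold(.3); s=env.read_state();print(s["tool_pos"],s["force"],s["wrist_torque"],s["width"],s["time_s"],s["qpos"])
cv2.imwrite("pics/lift.png",np.hstack([viewer.camera("wrist")[150:400,130:430],cv2.resize(viewer.camera("side")[150:300,180:360],(300,250)),]))
```

```text
k1 3913 ((523.4602661132812, 25.928497314453125), (194.35585021972656, 24.58732032775879), 81.55613708496094) [523.892  27.237]
k2 3922 ((523.399169921875, 24.82624053955078), (194.99114990234375, 24.723154067993164), 81.48184967041016) [523.9    26.308]
True
[ 503.584 -301.838  136.274] [-1.059 -0.468  6.106] 7.5
[ 503.493 -301.703  136.993] [ 0.155 -0.195  0.4  ] [-0.037  0.058 -0.015] 29.593981677217172
[ 503.283 -301.592  216.322] [ 0.515 -0.453 -3.884] [-0.055  0.159  0.016] 29.694705342389494 9.7917 [-0.56   0.479  1.774 -0.     0.89   0.801]
```

View pics/lift.png

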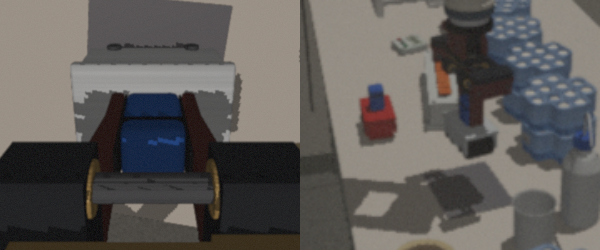

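The roller is held squarely in the fingers and clear of the mat. Next is a gentle approach to the strip middle and a test press.

```bash
cat >> h.py <<'E'
YS=np.radians(-8.5); SC=np.array([523.4,25.4])
def sp(s,z): # point s mm along the strip
    return [SC[0]-np.sin(YS)*s,SC[1]+np.cos(YS)*s,z]
def say(t):
    s=env.read_state();print(t,s["tool_pos"],"F",s["force"],"T",s["wrist_torque"],"t",s["time_s"]);return s
E
python3 - <<'E'
from h import *
env.move_l([503.5,-301.7,245],rate=120)
env.reach(sp(0,245),down(YS)); env.hold(.2); say("above")
env.move_l(sp(0,212),rate=100)
print(env.move_l(sp(0,199),rate=15,f_stop=5)); s=say("touch")
print(env.move_l(sp(0,195),rate=10,f_stop=28)); s=say("press"); env.hold(.2); say("held")
E
```

```text
above [523.608  24.449 244.943] F [-0.652  0.676 -4.279] T [-0.038  0.172 -0.012] t 11.7167
True
touch [523.433  25.421 202.77 ] F [1.7   0.304 3.241] T [ 0.01   0.047 -0.024] t 12.825
False
press [524.372  25.419 197.461] F [-6.626  0.439 24.619] T [-0.069  1.245  0.083] t 13.7
held [524.389  25.406 197.463] F [-4.89  -0.659 24.951] T [-0.047  1.249  0.012] t 13.9
```

Run:
```python
from h import *
for s_ in (30,66,0,-30,-66,0):
    print(env.move_l(sp(s_,195),rate=45,f_stop=45)); say(s_)
cv2.imwrite("pics/roll.png",np.hstack([cv2.resize(viewer.camera("side")[130:250,200:340],(350,300)),cv2.resize(viewer.camera("scene")[150:270,170:310],(350,300))]))
```

```text
False
30 [528.879  55.554 197.5  ] F [-4.521  1.378 23.32 ] T [0.355 1.201 0.079] t 14.7167
False
66 [534.236  91.251 197.497] F [-4.776  1.512 21.954] T [0.277 1.185 0.037] t 15.6667
False
0 [524.493  25.551 197.461] F [-3.882  1.659 24.563] T [0.156 1.202 0.046] t 17.2833
False
-30 [520.037  -4.416 197.437] F [-5.802 -0.139 24.426] T [-0.078  1.203  0.011] t 18.1
False
-66 [514.758 -40.106 197.466] F [-5.345 -0.23  25.183] T [-0.018  1.165 -0.008] t 19.05
False
0 [524.6    25.516 197.463] F [-4.482  0.19  22.825] T [ 0.079  1.081 -0.021] t 20.6667
```

View pics/roll.png

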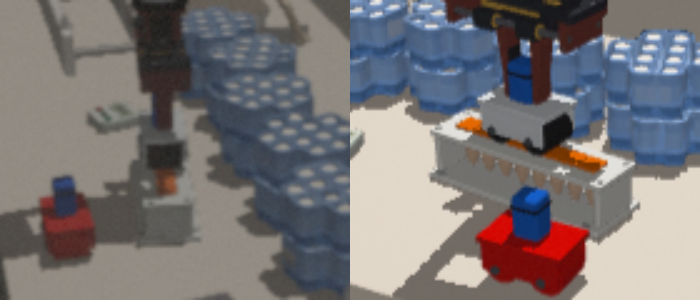

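Run:
```python
from h import *
env.move_l(sp(0,245),rate=120)
env.reach([496,-306.2,230],down(np.radians(6.2)))
im=viewer.camera("scene");cv2.imwrite("pics/scene1.png",im)
im2=viewer.camera("side")
def top(a,n):
    h=cv2.cvtColor(a,cv2.COLOR_BGR2HSV);m=cv2.inRange(h,(4,150,120),(14,255,255));k,l,s,c=cv2.connectedComponentsWithStats(cv2.morphologyEx(m,cv2.MORPH_CLOSE,np.ones((5,5))));i=1+np.argmax(s[1:,4]);return c[i],s[i]
for a,b in((cv2.imread("pics/scene0.png"),cv2.imread("pics/side0.png")),(im,im2)):
    print(top(a,0),top(b,0)); ps=viewer.camera_params("scene");pd=viewer.camera_params("side")
    print(meet([ray(ps,ps["pose"],top(a,0)[0]),ray(pd,pd["pose"],top(b,0)[0])]))
cv2.imwrite("pics/caps.png",np.hstack([cv2.resize(x[185:250,190:300],(400,300),interpolation=cv2.INTER_CUBIC) for x in(cv2.imread("pics/scene0.png"),im)]))
say("over mat")
```

```text
(array([242.817, 205.675]), array([212, 195,  61,  23, 323], dtype=int32)) (array([264.782, 193.323]), array([261, 181,   9,  25, 124], dtype=int32))
(array([518.254,  17.234,  66.8  ]), np.float64(0.3415367119963435))
(array([242.904, 207.351]), array([213, 197,  60,  22, 313], dtype=int32)) (array([265.108, 197.387]), array([262, 184,   8,  23,  93], dtype=int32))
(array([519.785,  17.203,  55.929]), np.float64(4.839168282036318))
over mat [ 496.403 -305.004  229.858] F [ 0.283  0.503 -3.775] T [ 0.025  0.156 -0.042] t 22.6917
```

View pics/caps.png

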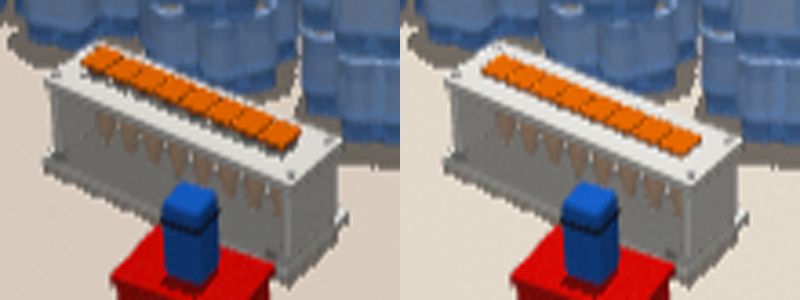

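The comparison shows all eight caps dropped evenly to just above the deck, left end (490,65) and right end (685,142) alike, with the shadow gap gone. Next I place the roller.

Run:
```python
from h import *
env.move_l([496,-306.2,150],rate=120); env.hold(.2)
print(env.move_l([496,-306.2,133],rate=12,f_stop=4)); s=say("down"); env.hold(.2)
set_gripper(88); say("open")
env.move_l([496,-306.2,240],rate=120)
env.reach([511,-256,300],down(0)); env.hold(.3); im,p,pose=snap("f1"); say("look")
env.reach([511,-356,300],down(0)); env.hold(.3); im2,_,_=snap("f2"); say("look")
cv2.imwrite("pics/fin.png",np.hstack([cv2.resize(im[120:270,200:420],(400,300)),cv2.resize(im2[120:270,150:370],(400,300))]))
cv2.imwrite("pics/side1.png",viewer.camera("side"))
```

```text
True
down [ 495.961 -306.236  136.787] F [-0.213 -0.428  5.83 ] T [-0.008  0.168 -0.036] t 24.7333
open [ 495.688 -305.874  136.32 ] F [-0.347 -0.199  5.412] T [0.108 0.203 0.063] t 25.9333
look [ 510.547 -256.37   299.009] F [ 0.037  0.202 -0.494] T [-0.008  0.187  0.026] t 27.7167
look [ 511.18  -355.19   300.122] F [-0.416  0.755  0.098] T [ 0.006  0.187 -0.005] t 28.55
```

View pics/fin.png

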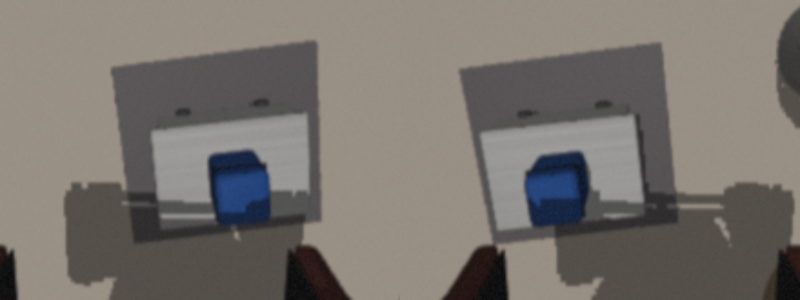

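The roller stands on the mat, aligned with it. Its far plate corners are at (152,130)/(307,113) and (481,132)/(634,113). One numeric check, then hand in.

Run:
```python
from h import *
p=viewer.camera_params("wrist");A=[(152,130),(307,113),(160,230)];B=[(81,132),(234,113),(97,230)]
f=lambda q,x0:(x0+q[0]/(400/220),120+q[1]/2)
X=np.array([meet([ray(p,np.load("pics/f1.npz")["pose"],f(a,200)),ray(p,np.load("pics/f2.npz")["pose"],f(b,150))])[0] for a,b in zip(A,B)])
print(X,"centre",(X[1]+X[2])/2,"off mat",np.linalg.norm(((X[1]+X[2])/2)[:2]-[496,-306.2]))
workorder.sign_off()
```

```text
[[ 518.549 -257.389   53.649]
 [ 528.61  -350.812   53.142]
 [ 459.398 -262.539   53.451]] centre [ 494.004 -306.675   53.296] off mat 2.0519700888561725
the job is handed in; nothing more can be done
```

I finished the job and handed it in at about 29 s of the 54 s allowed; `sign_off()` reports no verdict.

I picked up the roller with the blue grip on the grey mat, not the red one. I pressed it onto the middle of the strip with about 25–29 N and rolled it to +66 mm, to -66 mm and back to the middle. I then stood it on its mat, opened the gripper and backed off.

**Caps:** the tool height stayed within 0.1 mm over the whole strip while rolling. This put the wheels' underside at about 64 mm, the seated height. The before/after picture shows all eight caps evenly down on the deck.

**Roller:** it measured about 2 mm from the mat's middle. All three plate corners I measured read 53–54 mm high, so it stands level. That is 2–3 mm below the 56 mm expected, about the same low reading I got before the pickup.

**Check that disagreed:** triangulating the cap height from the scene and side cameras gave about 56 mm afterwards, with rays missing each other by 4.8 mm. I discarded it as unreliable, because the orange patch in the side view had changed shape.

**Not measured:** I did not check the final positions of the timer, bottle and beaker. The moves were planned to stay clear of them, and I noticed no unexpected force in the readings I took.

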